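# Roll a guide roller home against its stops

### The arm

A 6-joint arm with a two-finger parallel gripper is mounted at the origin on a cart in front of the work surface, level with it; the furniture and walls round the work are solid. World frame = base frame: x ahead of the robot, y to its left, z up, the work surface at z = 0. Lengths are in m, angles in rad, forces in N, time in s.
With the tool pointing down it reaches from about 0.325 to 0.75 m from the base axis. Payload 7.6 kg.
Tool frame: the origin (TCP) lies between the finger pads; the fingertips stand 25 mm ahead of it and the grasp point (between the pads) lies 6 mm ahead of it; z points along the fingers, y is the line along which they close (so a half turn about z gives the same grasp; the last joint's range is limited). The gripper opens to 85 mm and grips with 20 to 120 N. Pads are 22 mm wide; open, the fingers measure 114 mm over their backs; the gripper's body (76 mm by 85 mm) begins 54 mm behind the grasp point. The pads swing forward as they close: fully open they stand 13 mm farther back than shut.
Start: joints at [-1.295, 0.052, 1.401, -0, 1.689, -0.07], TCP at [0.178, -0.494, 0.235] pointing down, gripper open.
Joint ranges: [-2.9, 2.9], [-0.91, 2.17], [0.12, 2.37], [-1.06, 4.2], [0.26, 2.73], [-2.93, 2.93]. Speed limits (rad/s): [2.57, 2.57, 3.01, 3.14, 3.14, 3.14].

### API

Orientations are given as a unit quaternion [w, x, y, z].
In Python, from cell import env gives the robot as it stands.
- The arm moves only by the tool play_rows, never from a script. Its argument "commands" is a list of rows, each a list of 7 numbers: the gripper's target within -1 to 1 (shut at 1, half-way at 0, fully open at -1), then the shift along the tool's x, y, z in m, then the turn, a rotation vector about the tool's x, y, z in degrees. A call has 1 to 10 rows; each row shifts and turns the commanded pose from where the row before left it, along the tool's axes as they then stand; what a row does not reach is not made up. A row lasts 1/8 s, in which the tool goes at most 62.5 mm and 10.7 degrees, less where a joint would pass 70% of its speed; a pose out of reach is approached as far as the arm can. A call with a gripper value outside its range is refused whole. The fingers move at their own pace and stop on an object; "force" is the grip in N (left out, the last holds). Time passes only in rows, so rows that do not move let the fingers close. It gives the time, the measured TCP pose, the force, the opening and the grip force at its end, in the units of the state.
- env.get_obs(): the state, without advancing time (a new reading comes with each control period).
- env.get_image(name): name is "side" or "top" or "wrist"; returns the picture (400x640x3 uint8, red, green, blue); there is no depth.
- env.get_calibration(name): a dict with "fx", "fy", "cx", "cy" (pixels), "origin" and "orientation" of the camera in the world. Camera axes: x right, y down, z forward; pixel columns grow to the right and rows downward; lengths in m; the calibration is good to about 2 mm. A picture is of the moment at which its call begins: read the wrist's pose just before it. get_calibration takes no time and is no camera call; for the wrist camera it gives the pose at the moment of the call.
- env.close_job(): hands the job in; it is judged then, once.
Trained networks look in the newest picture that a camera, given by its name, has taken for a name from the list of things; names that differ only in an ending like _2 or _b are one class to them, and where a whole thing is asked for, a point or a joint stands for the part that bears it (a point fixed in the world has none). Each returns a list of dicts, best first, with "conf" (0 to 1); they miss things now and then, are a little off and sometimes report something else, mostly with a low value. They report only what shows in the picture. A call takes as long as a camera call. They do not tell look-alikes from the thing itself.
- env.find_in(camera, thing): "box" ([left, top, right, bottom] in pixels, round what is visible of it).
- env.trace(camera, thing): "pixels" (400x640 bool, what is visible of it) and "box" ([left, top, right, bottom] in pixels, round what is visible of it).
The state is a dict: "time_s": time; "joints": joint angles; "qvel": joint speeds; "joint_efforts": joint torques, N m; "eef_pos": TCP position; "tool_rot": TCP orientation; "ft_force": force on the tool from outside, world axes, zero at the start; "ft_torque": the same for the moment, N m; "finger_gap": opening from 0.0 (shut) to 1.0 (fully open); "grasp_force": force on a finger pad.
Only numpy, scipy, OpenCV 4.12 (cv2) and the standard library are available. Lean on these libraries where they do the work, as an engineer would, in place of code of your own. Each camera call takes 0.05 s, during which the arm holds its last target. There are 200 camera calls.

### The job

Roll the steel guide roller along the plate by pushing its side, over the low hump and up to the two adjustable stop pins, whose settings vary and must be felt for. Push each end home against its pin, then press the middle against both pins with a light, steady push of about 8 N for one second, and back away gently so that it stays there, resting against the pins. Never lift it, run it over the pins, ram them or push hard (keep under 20 N), and leave the small things around the plate where they are.

Things in the scene. Friction and masses are not known exactly. Their poses are not given: they have to be found in the camera images.
- roller: loose plain steel roller lying on the plate: cylinder 44 mm in diameter and 150 mm long, with a 12 mm shaft stub 11 mm long at each end, about 0.4 kg. Origin at its centre, y along its axis (x and z turn about it as it rolls). Starts about 110 to 170 mm short of the pins, up to 0.15 rad out of square, and rolls freely.
- roll_plate: fixed level aluminium plate, 290 mm (x) by 190 mm (y) by 10 mm thick, lying on the table; origin at the centre of its underside. The roller is to be rolled in the plate's +x direction. A hump runs across it along y: its top rises 2 mm from x = 13 mm to a crest at x = 48 mm, then falls to the plate's level at x = 90 mm, so a roller past the crest runs down against the pins.
- stop_a: adjustable stop: fixed dark block, 20 x 24 x 15 mm, on the plate at plate x = 135 mm, y = +50 mm; origin at the centre of its underside, axes as the plate's. In front of it (-x), on a clamped slide, stands a rigid steel pin, 14 mm in diameter and 17 mm high. Its axis is at x = 106 mm, give or take 7 mm: the setting is not measured, differs each time and for each stop, and is found by touch.
- stop_b: the other, equal stop, at y = -50 mm. Against both pins the roller's centre lies at x = 71 to 85 mm and up to 0.14 rad out of square with the plate. It touches one pin first; the lagging end is brought home by pressing near that end (about 7 N overcomes the friction). A push reaches both pins about equally only midway between them.
- spool_white: bystander: small white thread spool, 33 mm wide and 50 mm tall, standing upright on the table just past the stops; origin at the centre of its underside
- tape_measure: bystander: tape measure, 65 x 80 x 32 mm, on the table beside the plate; origin at the centre of its underside
- box_blades: bystander: small flat white carton, 51 x 75 x 24 mm, on the table beside the plate; origin at the centre of its underside
There are look-alikes about, which are no part of the job. Several things have the shape of the roller; the one meant has the colours described above.

How it is judged:
By the outcome, as a careful person would: the job done as asked, in the order asked, and still so for the second after the job is handed in, with the robot touching nothing.
It also fails if it takes over 72 s, if anything falls off the work surface, if the arm or the gripper's body presses on something with over 40 N, if the wrist force passes 120 N, or if a joint passes its speed limit or range.

## Working session

There is one attempt and no reset: what is moved stays moved. The work goes in short steps, Python scripts to look and compute and a tool call to move; the robot and the scene stay as the last step left them, time stands still between calls to the robot, and variables do not carry over. Pictures are saved under pics/ and viewed, at most 10 in all, crops included, and the job is handed in when it is done.

Besides the shell and the picture viewer there is one more tool, called in YAML: its name, and indented under it one key for each argument. play_rows: Moves the arm, as the interface text tells. Its arguments: {"type":"object","properties":{"commands":{"type":"array","items":{"type":"array","items":{"type":"number"}}},"force":{"type":"number"}},"required":["commands"]}

```bash
ls; mkdir -p pics; cat > h.py <<'E'
from cell import env
import numpy as np, cv2
from scipy.spatial.transform import Rotation as R
def q(o): return R.from_quat([o[1],o[2],o[3],o[0]])
def ray(cam,uv,z):
    c=env.get_calibration(cam); d=q(c['orientation']).apply([(uv[0]-c['cx'])/c['fx'],(uv[1]-c['cy'])/c['fy'],1.])
    o=np.array(c['origin']); return o+d*(z-o[2])/d[2]
def proj(cam,p):
    c=env.get_calibration(cam); v=q(c['orientation']).inv().apply(np.array(p)-c['origin'])
    return [c['fx']*v[0]/v[2]+c['cx'],c['fy']*v[1]/v[2]+c['cy']]
def save(cam,n,box=None,s=1):
    im=env.get_image(cam)[:,:,::-1]
    if box: im=im[box[1]:box[3],box[0]:box[2]]
    cv2.imwrite('pics/'+n,cv2.resize(im,None,fx=s,fy=s,interpolation=cv2.INTER_CUBIC))
E
python3 - <<'E'
from h import *
save('top','top1.png')
for t in ['roller','roll_plate','stop_a','stop_b','tape_measure','box_blades','spool_white']:
    for d in env.find_in('top',t)[:4]: 
        b=d['box'];print(t,round(d['conf'],2),np.round(b),ray('top',[(b[0]+b[2])/2,(b[1]+b[3])/2],.01).round(3))
o=env.get_obs();print(o['eef_pos'],o['tool_rot'],o['ft_force'],o['time_s'])
c=env.get_calibration('top');print(c)
E
```

```text
pics
roller 0.93 [407. 204. 462. 270.] [ 0.452 -0.465  0.01 ]
roller 0.74 [226. 186. 243. 201.] [ 0.545 -0.01   0.01 ]
roller 0.71 [313. 157. 352. 227.] [ 0.552 -0.234  0.01 ]
roll_plate 0.76 [222. 144. 368. 258.] [ 0.53  -0.148  0.01 ]
stop_a 0.5 [237. 228. 262. 241.] [ 0.453 -0.048  0.01 ]
stop_a 0.49 [225. 187. 243. 202.] [ 0.543 -0.009  0.01 ]
stop_b 0.5 [237. 228. 262. 241.] [ 0.453 -0.048  0.01 ]
stop_b 0.49 [225. 187. 243. 202.] [ 0.543 -0.009  0.01 ]
tape_measure 0.94 [246. 117. 281. 159.] [ 0.677 -0.072  0.01 ]
tape_measure 0.21 [202. 195. 215. 208.] [0.527 0.049 0.01 ]
box_blades 0.82 [283. 250. 322. 287.] [ 0.378 -0.168  0.01 ]
spool_white 0.6 [202. 194. 216. 210.] [0.525 0.047 0.01 ]
[ 0.17796977 -0.49389137  0.23460974] [-7.66000949e-05  9.85088700e-01  1.72047225e-01 -4.64353802e-06] [0.45687352 0.5433597  0.46955976] 0.4
{'fx': 473.1319129738285, 'fy': 473.1319129738285, 'cx': 316.93994506231996, 'cy': 200.12645703667587, 'origin': array([ 0.37945253, -0.19587189,  1.07868775]), 'orientation': array([-0.04902571,  0.71016664, -0.70043235,  0.05152039])}
```

View pics/top1.png

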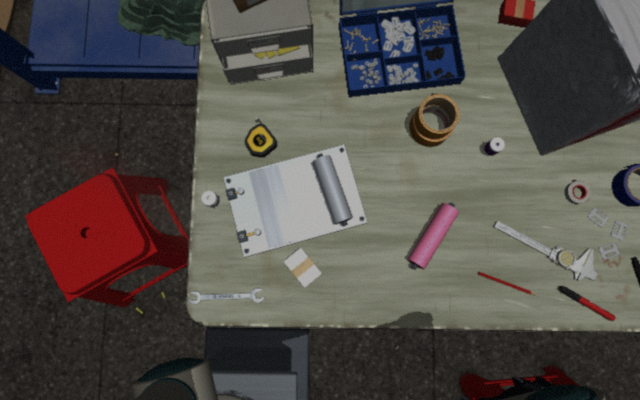

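The top view shows two roller-shaped things: a pink one at (434,236) on the table and a steel-grey one at (332,190) on the plate. The steel one fits the description. The stops are at (235,193) and (249,235), so plate +x points image-left (world +y). I'll confirm this in an enlarged crop.

```bash
python3 - <<'E'
from h import *
save('top','crop1.png',(190,110,390,300),4)
t=env.trace('top','roll_plate')[0]['pixels'].astype(np.uint8)
for d in env.trace('top','roller')[:3]: 
    m=d['pixels'].astype(np.uint8); t2=t|m
    r=cv2.minAreaRect(np.argwhere(m)[:,::-1].astype(np.float32)); b=cv2.boxPoints(r)
    print('roller',r,[ray('top',x,.032).round(4).tolist() for x in b])
    if 300<r[0][0]<360: t=t|m
for n in ['stop_a']:
    for d in env.trace('top',n): t|=d['pixels'].astype(np.uint8) if d['conf']>.4 else 0
r=cv2.minAreaRect(np.argwhere(t)[:,::-1].astype(np.float32)); b=cv2.boxPoints(r)
print('plate',r,b.round(1).tolist()); w=np.array([ray('top',x,.01) for x in b]);print(w.round(4),w.mean(0), [np.linalg.norm(w[i]-w[i-1]) for i in range(4)])
E
```

```text
roller ((331.417724609375, 189.3491668701172), (76.81190490722656, 19.882265090942383), 70.14479064941406) [[0.6288, -0.1793, 0.032], [0.6451, -0.2215, 0.032], [0.4813, -0.2811, 0.032], [0.4657, -0.2397, 0.032]]
roller ((432.5882263183594, 236.3529510498047), (20.922826766967773, 74.43038940429688), 30.963754653930664) [[0.393, -0.3925, 0.032], [0.5358, -0.4801, 0.032], [0.5121, -0.5196, 0.032], [0.3702, -0.4315, 0.032]]
plate ((292.8868103027344, 200.60377502441406), (84.61408996582031, 129.39364624023438), 74.05460357666016) [[219.10000610351562, 177.6999969482422], [343.5, 142.1999969482422], [366.70001220703125, 223.5], [242.3000030517578, 259.1000061035156]]
[[ 0.5814  0.0267  0.01  ]
 [ 0.6695 -0.2584  0.01  ]
 [ 0.4807 -0.3122  0.01  ]
 [ 0.3969 -0.0332  0.01  ]] [ 0.53212094 -0.14426545  0.01      ] [np.float64(0.19403693285796703), np.float64(0.29844656701075833), np.float64(0.19637059684396577), np.float64(0.2912515589364018)]
```

View pics/crop1.png

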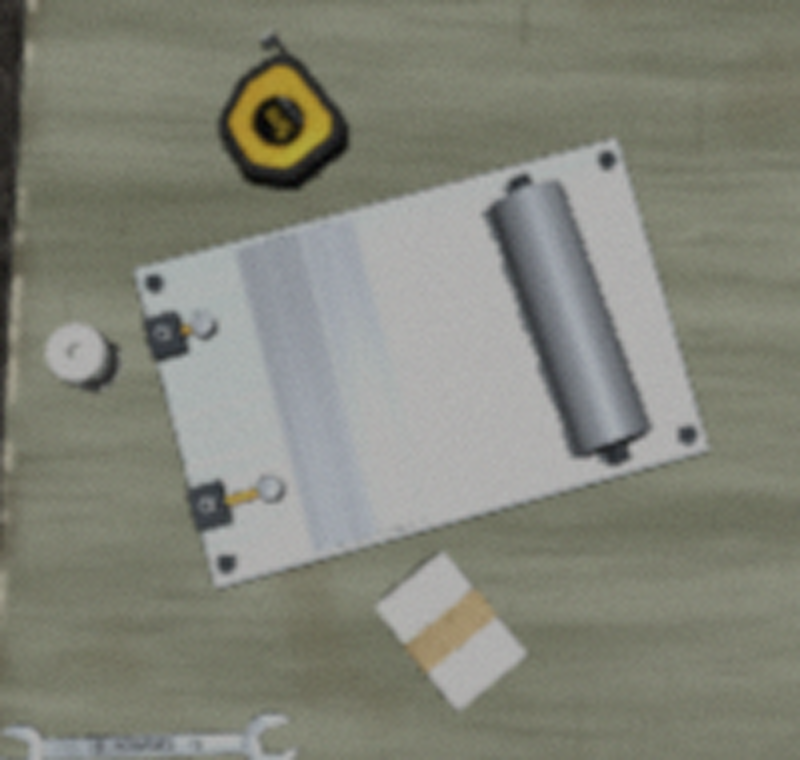

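The crop confirms it: the steel roller lies across the right part of the plate. The plate corners are at crop pixels (135,270), (617,138), (709,451) and (217,588). The pins are at (203,325) and (270,488), and the lower one reaches further out.

```bash
python3 - <<'E'
from h import *
px=lambda u,v:[190+u/4-.4,110+v/4-.4]
C=np.array([ray('top',px(*c),.01) for c in [(135,270),(617,138),(709,451),(217,588)]])
o=C.mean(0); ex=(C[0]+C[3]-C[1]-C[2])/2; L=np.linalg.norm(ex[:2]); ey=(C[2]+C[3]-C[0]-C[1])/2
yaw=np.arctan2(ex[1],ex[0]); yaw2=np.arctan2(ey[1],ey[0])
print(C.round(4),o,L,np.linalg.norm(ey),yaw,yaw2)
a=(yaw+yaw2+2*np.pi*(yaw2<-0)-np.pi/2)/2; 
if abs(a-yaw)>.3: a=yaw
print('a',a)
P=lambda w:(R.from_euler('z',-a).apply(np.array(w)-o)).round(4)
for n,u,z in [('pinB',(203,323),.027),('pinA',(270,486),.027),('blkB',(166,335),.025),('blkA',(210,505),.025),('stub1',(518,184),.032),('stub2',(614,453),.032)]:
    w=ray('top',px(*u),z); print(n,w.round(4),P(w))
c=np.array([[.6288,-.1793,.032],[.6451,-.2215,.032],[.4813,-.2811,.032],[.4657,-.2397,.032]]);print('rol',c.mean(0),P(c.mean(0)))
e=(c[0]+c[1]-c[2]-c[3]); print('axis ang in plate',(np.arctan2(e[1],e[0])-a)%np.pi-np.pi/2)
np.save('pl.npy',[o[0],o[1],a])
for cam in ['side']: save(cam,'side1.png')
E
```

```text
[[ 0.583   0.0169  0.01  ]
 [ 0.6649 -0.2593  0.01  ]
 [ 0.4833 -0.3125  0.01  ]
 [ 0.4024 -0.0365  0.01  ]] [ 0.53338339 -0.14783257  0.01      ] 0.2878728665142998 0.18875878857961823 1.8575008088225509 -2.8553527102890133
a 1.8572685394591137
pinB [ 0.55   -0.0259  0.027 ] [ 0.1123 -0.0503  0.017 ]
pinA [ 0.4587 -0.0665  0.027 ] [0.0991 0.0486 0.017 ]
blkB [ 0.5431 -0.005   0.025 ] [ 0.1342 -0.0497  0.015 ]
blkA [ 0.4478 -0.0332  0.025 ] [0.1341 0.0497 0.015 ]
stub1 [ 0.6314 -0.2021  0.032 ] [-0.0797 -0.0787  0.022 ]
stub2 [ 0.4793 -0.2573  0.032 ] [-0.0897  0.0828  0.022 ]
rol [ 0.555225 -0.2304    0.032   ] [-0.0854  0.0024  0.022 ]
axis ang in plate 0.06534105440614901
```

View pics/side1.png

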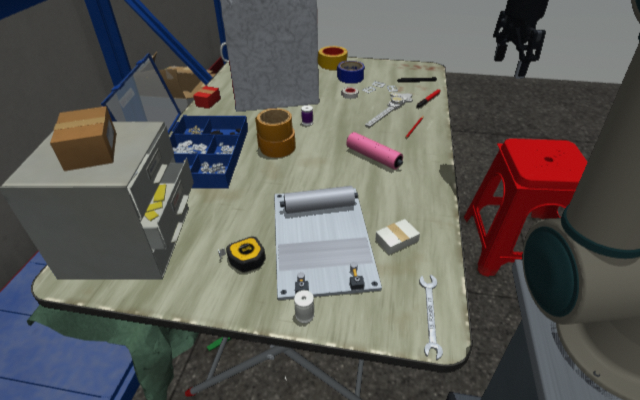

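```bash
cat >> h.py <<'E'
ox,oy,a=np.load('pl.npy') if __import__('os').path.exists('pl.npy') else (0,0,0)
def plate(w): return R.from_euler('z',-a).apply(np.array(w)-[ox,oy,0])
def world(p): return R.from_euler('z',a).apply(p)+[ox,oy,0]
def togo(p,tilt=0):
    "shift in the present tool axes to plate point p, turn (deg) to tool y=-plate x (+tilt)"
    o=env.get_obs(); T=q(o['tool_rot'])
    G=R.from_euler('z',a+tilt)*R.from_matrix(np.array([[0,-1,0],[-1,0,0],[0,0,-1.]]))
    print('shift mm',(T.inv().apply(world(p)-o['eef_pos'])*1e3).round(1),'turn deg',np.degrees((T.inv()*G).as_rotvec()).round(2),'plate now',plate(o['eef_pos']).round(4),'F plate',R.from_euler('z',-a).apply(o['ft_force']).round(2),'M',R.from_euler('z',-a).apply(o['ft_torque']).round(3))
E
python3 - <<'E'
from h import *
togo([-.145,.002,.12],0.065)
E
```

```text
shift mm [441.1 -60.5 114.7] turn deg [ 0.01  0.   -0.33] plate now [-0.2316  0.4387  0.2347] F plate [ 0.13 -0.66  0.42] M [ 0.016 -0.034  0.035]
```

play_rows:
  commands:
    - [1, 0.044, -0.006, 0.008, 0, 0, 0]
    - [1, 0.044, -0.006, 0.008, 0, 0, 0]
    - [1, 0.044, -0.006, 0.012, 0, 0, 0]
    - [1, 0.044, -0.006, 0.012, 0, 0, 0]
    - [1, 0.044, -0.006, 0.012, 0, 0, 0]
    - [1, 0.044, -0.006, 0.012, 0, 0, 0]
    - [1, 0.044, -0.006, 0.012, 0, 0, 0]
    - [1, 0.044, -0.006, 0.012, 0, 0, 0]
    - [1, 0.044, -0.006, 0.012, 0, 0, 0]
    - [1, 0.044, -0.006, 0.012, 0, 0, 0]

```text
time_s: 1.9
eef_pos: [0.5729, -0.2876, 0.1223]
tool_rot: [0.0, 0.985, 0.172, 0.0]
ft_force: [-0.4, 0.3, -0.1]
finger_gap: 0.003
grasp_force: 0.0
```

```bash
python3 - <<'E'
from h import *
togo([-.145,.002,.048],0.065)
im=env.get_image('wrist')[:,:,::-1]; cv2.imwrite('pics/w1.png',im)
E
```

```text
shift mm [-0.4 -0.3 74.3] turn deg [ 0.02 -0.   -0.32] plate now [-0.1452  0.0016  0.1223] F plate [ 0.44  0.3  -0.11] M [ 0.005  0.032 -0.056]
```

View pics/w1.png

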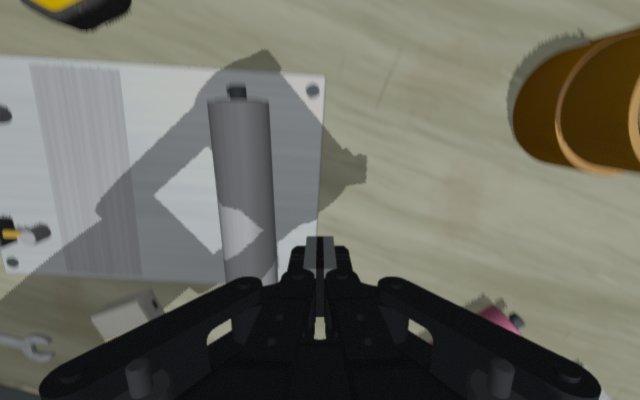

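The wrist view shows the shut fingertips at (320,245), behind the roller on its -x side at (240,190). The plate's near corner hole is at (312,90). I'll lower and start the push.

play_rows:
  commands:
    - [1, 0, 0, 0.02, 0, 0, 0]
    - [1, 0, 0, 0.02, 0, 0, 0]
    - [1, 0, 0, 0.02, 0, 0, 0]
    - [1, 0, 0, 0.012, 0, 0, 0]
    - [1, 0, -0.004, 0, 0, 0, 0]
    - [1, 0, -0.004, 0, 0, 0, 0]
    - [1, 0, -0.004, 0, 0, 0, 0]
    - [1, 0, -0.003, 0, 0, 0, 0]
    - [1, 0, -0.003, 0, 0, 0, 0]
    - [1, 0, -0.003, 0, 0, 0, 0]

```text
time_s: 3.2
eef_pos: [0.5645, -0.2684, 0.0508]
tool_rot: [0.0, 0.985, 0.172, 0.0]
ft_force: [-0.9, -0.3, 0.5]
finger_gap: -0.003
grasp_force: 0.0
```

```bash
cat >> h.py <<'E'
def roller():
    "roller centre and yaw in the plate frame, top camera"
    env.get_image('top')
    for d in env.trace('top','roller'):
        m=d['pixels'].astype(np.uint8); r=cv2.minAreaRect(np.argwhere(m)[:,::-1].astype(np.float32))
        if 200<r[0][0]<370 and m.sum()>500:
            c=np.array([plate(ray('top',x,.032)) for x in cv2.boxPoints(r)]); e=c[1]-c[0] if np.linalg.norm(c[1]-c[0])>np.linalg.norm(c[2]-c[1]) else c[2]-c[1]
            print('roller',c.mean(0).round(4),'yaw',round(np.arctan2(e[1],e[0])%np.pi-np.pi/2,3),'area',m.sum(),np.linalg.norm(c[1]-c[0]),np.linalg.norm(c[2]-c[1]))
E
python3 - <<'E'
from h import *
togo([-.121,.002,.050],0.065); roller()
E
```

```text
shift mm [ 2.5 -3.3  0.8] turn deg [ 0.01 -0.01 -0.32] plate now [-0.1245  0.0043  0.0508] F plate [-0.06  0.99  0.5 ] M [ 0.014 -0.026 -0.008]
```

play_rows:
  commands:
    - [1, 0.002, -0.002, 0, 0, 0, 0]
    - [1, 0.002, -0.002, 0, 0, 0, 0]
    - [1, 0, -0.003, 0, 0, 0, 0]
    - [1, 0, -0.004, 0, 0, 0, 0]
    - [1, 0, -0.004, 0, 0, 0, 0]
    - [1, 0, -0.004, 0, 0, 0, 0]
    - [1, 0, -0.004, 0, 0, 0, 0]
    - [1, 0, -0.004, 0, 0, 0, 0]
    - [1, 0, -0.004, 0, 0, 0, 0]
    - [1, 0, -0.004, 0, 0, 0, 0]

```text
time_s: 4.55
eef_pos: [0.5575, -0.2369, 0.0549]
tool_rot: [0.003, 0.985, 0.172, 0.002]
ft_force: [-6.7, -7.4, 18.9]
finger_gap: -0.002
grasp_force: 9.4
```

```bash
python3 - <<'E'
from h import *
togo([-.03,.002,.050],0.065); roller()
save('top','top2.png',(190,110,390,300),3)
print([ (round(d['conf'],2),np.round(d['box'])) for d in env.find_in('top','roller')])
E
```

```text
shift mm [  3.7 -62.2   4.4] turn deg [ 0.43 -0.13 -0.39] plate now [-0.0923  0.0021  0.0549] F plate [-5.2   8.48 18.9 ] M [1.363 0.774 0.051]
[(0.66, array([314., 177., 346., 222.]))]
```

View pics/top2.png

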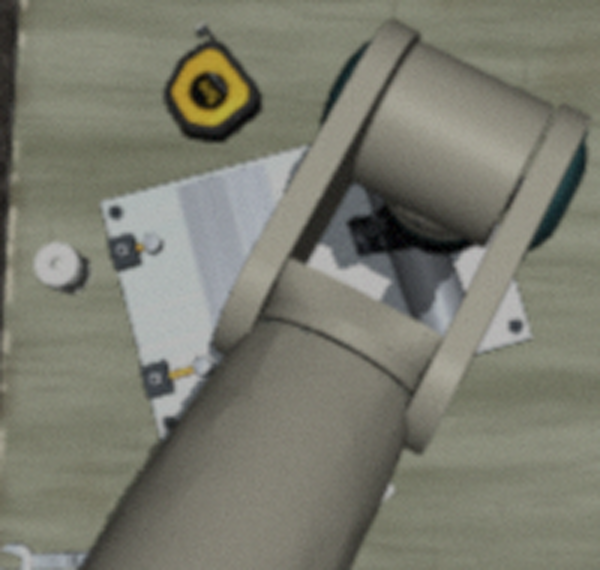

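The upward force of 19 N shows that something on the gripper is riding on the roller. I'll back off at once.

play_rows:
  commands:
    - [1, 0, 0.004, -0.004, 0, 0, 0]
    - [1, 0, 0.006, -0.002, 0, 0, 0]
    - [1, 0, 0.01, 0, 0, 0, 0]
    - [1, 0, 0.01, -0.01, 0, 0, 0]
    - [1, 0, 0, -0.03, 0, 0, 0]
    - [1, 0, 0, -0.04, 0, 0, 0]

```text
time_s: 5.5
eef_pos: [0.5662, -0.2628, 0.1368]
tool_rot: [-0.001, 0.985, 0.172, -0.001]
ft_force: [-0.2, -0.1, 0.5]
finger_gap: 0.0
grasp_force: 0.0
```

```bash
python3 - <<'E'
from h import *
togo([-.145,.002,.050],0.065)
o=env.get_obs();print(o['time_s'],o['joints'])
im=env.get_image('wrist')[:,:,::-1]; cv2.imwrite('pics/w2.png',im)
c=env.get_calibration('wrist');print(c)
for d in env.trace('wrist','roller'):
    m=d['pixels'].astype(np.uint8); r=cv2.minAreaRect(np.argwhere(m)[:,::-1].astype(np.float32)); print(d['conf'],r,[plate(ray('wrist',x,.032)).round(4).tolist() for x in cv2.boxPoints(r)])
E
```

```text
shift mm [-2.3 25.5 86.7] turn deg [-0.1   0.09 -0.35] plate now [-0.1196  0.0011  0.1368] F plate [-0.09  0.21  0.47] M [-0.036  0.018 -0.019]
5.5 [-4.93788118e-01  3.79770999e-01  1.21973415e+00 -4.24548706e-05
  1.54445717e+00  7.31620673e-01]
{'fx': 299.4737468534346, 'fy': 299.4737468534346, 'cx': 319.5137245478701, 'cy': 199.8545628387218, 'origin': array([ 0.63244198, -0.24040432,  0.28553793]), 'orientation': array([ 0.11054117,  0.81082034, -0.570052  , -0.07342842])}
0.78 ((518.6493530273438, 317.4799499511719), (66.24323272705078, 30.551294326782227), 26.029592514038086) [[-0.2893, 0.1086, 0.032], [-0.2959, 0.0778, 0.032], [-0.3617, 0.1065, 0.032], [-0.3566, 0.1391, 0.032]]
0.63 ((267.5549621582031, 188.3485107421875), (193.1463623046875, 57.19691467285156), 88.4377670288086) [[-0.0518, -0.085, 0.032], [-0.097, -0.0889, 0.032], [-0.1083, 0.0826, 0.032], [-0.0545, 0.0873, 0.032]]
```

View pics/w2.png

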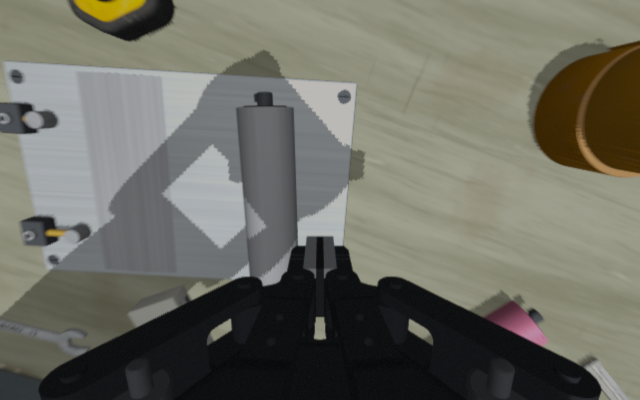

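The roller is now at plate x≈-0.078 (wrist picture column 267). The wide shut linkage, spread along tool y, rode up onto it. I'll turn the tool 90° so the linkage lies along the roller and the slim side of the pads pushes.

play_rows:
  commands:
    - [1, 0, 0, 0, 0, 0, -10]
    - [1, 0, 0, 0, 0, 0, -10]
    - [1, 0, 0, 0, 0, 0, -10]
    - [1, 0, 0, 0, 0, 0, -10]
    - [1, 0, 0, 0, 0, 0, -10]
    - [1, 0, 0, 0, 0, 0, -10]
    - [1, 0, 0, 0, 0, 0, -10]
    - [1, 0, 0, 0, 0, 0, -10]
    - [1, 0, 0, 0, 0, 0, -10]
    - [1, -0.015, 0, 0, 0, 0, 0]

```text
time_s: 6.85
eef_pos: [0.5717, -0.2765, 0.1365]
tool_rot: [-0.0, 0.574, 0.819, 0.0]
ft_force: [0.5, -0.1, -0.2]
finger_gap: -0.004
grasp_force: 0.0
```

```bash
python3 - <<'E'
from h import *
togo([-.132,-.001,.052],0.065+np.pi/2)
im=env.get_image('wrist')[:,:,::-1]; cv2.imwrite('pics/w3.png',im)
for d in env.trace('wrist','roller'):
    m=d['pixels'].astype(np.uint8); r=cv2.minAreaRect(np.argwhere(m)[:,::-1].astype(np.float32)); print(d['conf'],r,[plate(ray('wrist',x,.032)).round(4).tolist() for x in cv2.boxPoints(r)])
E
```

```text
shift mm [ 2.2  0.7 84.5] turn deg [-0.02 -0.03 -0.16] plate now [-0.1342 -0.0004  0.1365] F plate [-0.26 -0.42 -0.25] M [ 0.007  0.016 -0.036]
0.73 ((318.99237060546875, 130.3214874267578), (58.18708419799805, 220.0408172607422), 89.6279525756836) [[-0.0622, 0.0897, 0.032], [-0.0511, -0.081, 0.032], [-0.0959, -0.0884, 0.032], [-0.1077, 0.0912, 0.032]]
0.73 ((112.84233856201172, 295.85919189453125), (95.8829574584961, 57.13309097290039), 44.25593948364258) [[-0.2294, 0.2341, 0.032], [-0.1861, 0.1918, 0.032], [-0.2514, 0.1365, 0.032], [-0.3007, 0.1795, 0.032]]
```

View pics/w3.png

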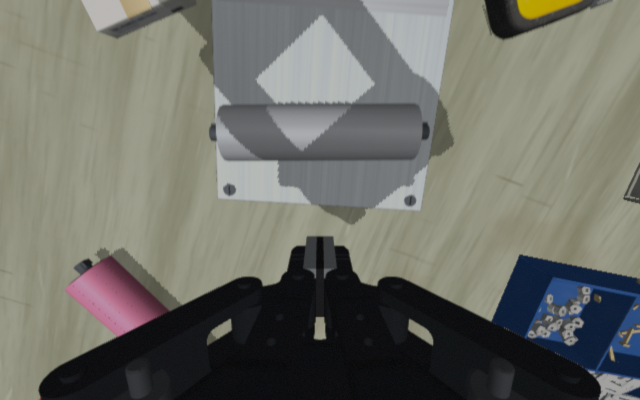

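The wrist view now looks forward over the roller, centred at (319,130) and level in the picture, with the fingers at (319,245). The tool is aligned, so I'll lower and push gently.

play_rows:
  commands:
    - [1, 0, 0, 0.02, 0, 0, 0]
    - [1, 0, 0, 0.02, 0, 0, 0]
    - [1, 0, 0, 0.02, 0, 0, 0]
    - [1, 0, 0, 0.015, 0, 0, 0]
    - [1, 0, 0, 0.009, 0, 0, 0]
    - [1, 0.004, 0, 0, 0, 0, 0]
    - [1, 0.004, 0, 0, 0, 0, 0]
    - [1, 0.004, 0, 0, 0, 0, 0]
    - [1, 0.004, 0, 0, 0, 0, 0]
    - [1, 0.003, 0, 0, 0, 0, 0]

```text
time_s: 8.2
eef_pos: [0.5652, -0.2585, 0.053]
tool_rot: [0.0, 0.575, 0.818, -0.0]
ft_force: [0.2, 0.7, 0.2]
finger_gap: -0.001
grasp_force: 0.0
```

play_rows:
  commands:
    - [1, 0.003, 0, 0, 0, 0, 0]
    - [1, 0.003, 0, 0, 0, 0, 0]
    - [1, 0.003, 0, 0, 0, 0, 0]
    - [1, 0.003, 0, 0, 0, 0, 0]

```text
time_s: 8.7
eef_pos: [0.561, -0.2473, 0.0527]
tool_rot: [-0.0, 0.575, 0.818, -0.0]
ft_force: [0.4, 0.1, -0.7]
finger_gap: 0.004
grasp_force: 0.0
```

```bash
cat >> h.py <<'E'
def wr():
    env.get_image('wrist')
    for d in env.trace('wrist','roller'):
        m=d['pixels'].astype(np.uint8); r=cv2.minAreaRect(np.argwhere(m)[:,::-1].astype(np.float32))
        if m.sum()<1500: continue
        c=np.array([plate(ray('wrist',x,.032)) for x in cv2.boxPoints(r)]); print(round(d['conf'],2),np.round(r[0]),np.round(r[1]),round(r[2],1),'centre',c.mean(0).round(4)[:2])
E
python3 - <<'E'
from h import *
togo([-.1,-.001,.052],0.065+np.pi/2); wr()
E
```

```text
shift mm [3.1 2.8 0.7] turn deg [-0.01  0.   -0.32] plate now [-0.1032  0.0016  0.0527] F plate [-0.01 -0.44 -0.66] M [0.019 0.022 0.004]
0.83 [ 32. 372.] [63. 54.] 0.0 centre [-0.2115  0.1864]
0.68 [319. 196.] [ 82. 321.] 89.6 centre [-0.0792  0.0026]
```

play_rows:
  commands:
    - [1, 0.003, 0, 0, 0, 0, 0]
    - [1, 0.004, 0, 0, 0, 0, 0]
    - [1, 0.004, 0, 0, 0, 0, 0]
    - [1, 0.004, 0, 0, 0, 0, 0]
    - [1, 0.004, 0, 0, 0, 0, 0]

```text
time_s: 9.43
eef_pos: [0.5555, -0.231, 0.0555]
tool_rot: [0.002, 0.575, 0.818, -0.001]
ft_force: [-2.6, -4.5, 12.9]
finger_gap: -0.003
grasp_force: 6.5
```

```bash
python3 - <<'E'
from h import *
togo([-.1,-.001,.052],0.065+np.pi/2); wr()
E
```

```text
shift mm [-14.1   2.4   3.5] turn deg [ 0.11  0.27 -0.36] plate now [-0.086   0.0023  0.0555] F plate [-3.55  3.77 12.94] M [0.788 0.448 0.041]
0.85 [318. 212.] [ 79. 310.] 89.3 centre [-0.0723  0.003 ]
```

```bash
python3 - <<'E'
from h import *
s=env.get_image('side')[:,:,::-1]; w=env.get_image('wrist')[:,:,::-1]
print(proj('side',world([-.072,0,.032])),proj('side',env.get_obs()['eef_pos']))
u,v=map(int,proj('side',world([-.072,0,.032])))
s=cv2.resize(s[v-60:v+40,u-70:u+70],(784,560),interpolation=cv2.INTER_CUBIC); w=cv2.resize(w[120:330,150:490],(0,0),fx=1.6,fy=1.6)
cv2.imwrite('pics/side2.png',s); cv2.imwrite('pics/w4.png',w)
E
```

```text
[np.float64(317.5938376762589), np.float64(203.75372692016157)] [np.float64(317.8602389373672), np.float64(191.17198988277966)]
```

View pics/side2.png

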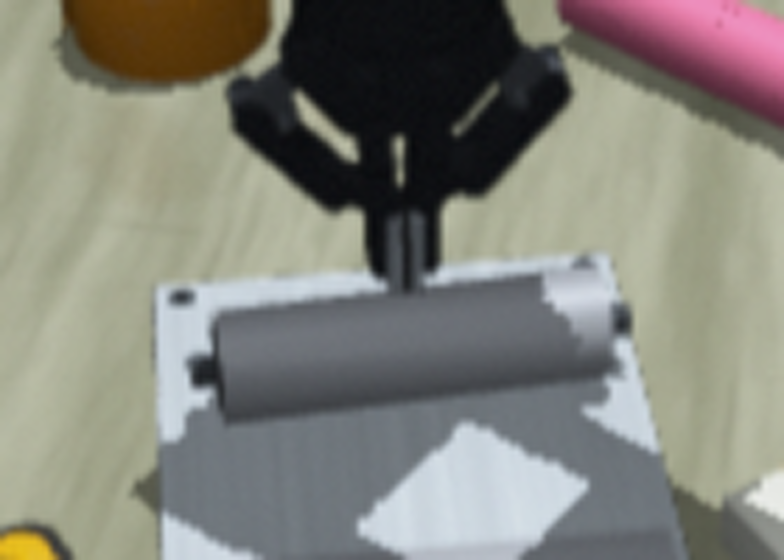

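The crop shows the fingertips directly behind and above the roller's rear top edge, at about (405,285). The roller is level. The forces place the contact about 60° up the roller, so I'll check where the tips really are in the wrist camera.

```bash
python3 - <<'E'
from h import *
o=env.get_obs();T=q(o['tool_rot']);p=np.array(o['eef_pos'])
for k in (-.02,0,.006,.015,.025,.038): print(k,[np.round(proj('wrist',p+T.apply([s,0,k])),0).tolist() for s in (-.011,0,.011)],[np.round(proj('side',p+T.apply([s,0,k])),1).tolist() for s in (0,.011)])
im=env.get_image('wrist'); print(im[225:300:4,312].sum(1)//3, im[225:300:4,295].sum(1)//3); print(im[242,285:355:3].sum(1)//3)
s=env.get_image('side');print(s[180:206,320].sum(1)//3)
E
```

```text
-0.02 [[317.0, 294.0], [317.0, 273.0], [317.0, 250.0]] [[317.7, 183.9], [318.6, 187.1]]
0 [[318.0, 273.0], [318.0, 253.0], [318.0, 233.0]] [[317.9, 191.2], [318.7, 194.4]]
0.006 [[318.0, 267.0], [318.0, 248.0], [318.0, 229.0]] [[317.9, 193.3], [318.7, 196.6]]
0.015 [[318.0, 259.0], [318.0, 241.0], [318.0, 223.0]] [[317.9, 196.5], [318.7, 199.8]]
0.025 [[318.0, 252.0], [318.0, 235.0], [318.0, 217.0]] [[318.0, 200.0], [318.8, 203.3]]
0.038 [[318.0, 243.0], [318.0, 227.0], [318.0, 210.0]] [[318.1, 204.4], [318.9, 207.7]]
[108 107 104  63  62  61  60  61  60  62  61 102  28  15  15  13  14  14
  17] [108 106 105 101  99  89  13  16  14  15  15  15  15  27  14  17  13  14
  16]
[98 98 98 97 96 98 97 67 62 61 60 13 11 60 61 61 66 97 97 99 97 98 98 98]
[ 44  67  67  63  62  61  56  50  49  48  49  49  50  49  55  76  99 104
 110 112 114 114 113 112 111 107]
```

View pics/w4.png

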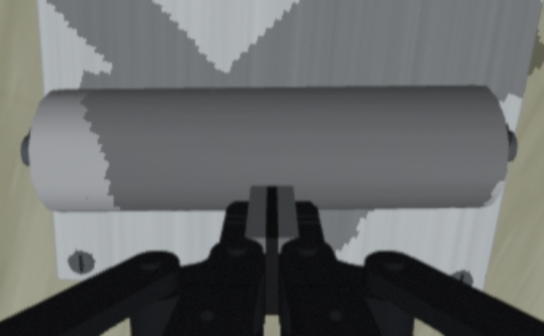

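The crop shows the pad ends at (272,190)–(272,235), over the roller's rear upper flank. They end close to TCP height, not 25 mm below it. I'll back off, then feel downwards for the plate to find the true tip height.

play_rows:
  commands:
    - [1, -0.004, 0, -0.003, 0, 0, 0]
    - [1, -0.006, 0, -0.002, 0, 0, 0]
    - [1, -0.01, 0, 0, 0, 0, 0]
    - [1, -0.01, 0, 0, 0, 0, 0]
    - [1, -0.01, 0, 0.005, 0, 0, 0]
    - [1, 0, 0, 0.004, 0, 0, 0]
    - [1, 0, 0, 0.002, 0, 0, 0]
    - [1, 0, 0, 0.002, 0, 0, 0]

```text
time_s: 10.72
eef_pos: [0.5682, -0.2669, 0.0445]
tool_rot: [-0.0, 0.575, 0.818, -0.0]
ft_force: [0.2, -0.1, -0.8]
finger_gap: 0.0
grasp_force: 0.0
```

play_rows:
  commands:
    - [1, 0, 0, 0.002, 0, 0, 0]
    - [1, 0, 0, 0.002, 0, 0, 0]
    - [1, 0, 0, 0, 0, 0, 0]

```text
time_s: 11.1
eef_pos: [0.5682, -0.2671, 0.0406]
tool_rot: [-0.0, 0.575, 0.818, -0.0]
ft_force: [-0.3, 0.5, 0.0]
finger_gap: -0.001
grasp_force: 0.0
```

play_rows:
  commands:
    - [1, 0, 0, 0.002, 0, 0, 0]
    - [1, 0, 0, 0.001, 0, 0, 0]
    - [1, 0, 0, 0, 0, 0, 0]

```text
time_s: 11.48
eef_pos: [0.5682, -0.2672, 0.0376]
tool_rot: [-0.0, 0.575, 0.818, -0.0]
ft_force: [-0.7, -0.3, 0.1]
finger_gap: 0.0
grasp_force: 0.0
```

play_rows:
  commands:
    - [1, 0, 0, 0.001, 0, 0, 0]
    - [1, 0, 0, 0.001, 0, 0, 0]
    - [1, 0, 0, 0.001, 0, 0, 0]
    - [1, 0, 0, 0, 0, 0, 0]

```text
time_s: 11.98
eef_pos: [0.5682, -0.2672, 0.0345]
tool_rot: [-0.0, 0.575, 0.818, -0.0]
ft_force: [0.5, 0.3, -0.2]
finger_gap: -0.001
grasp_force: 0.0
```

play_rows:
  commands:
    - [1, 0, 0, 0.001, 0, 0, 0]
    - [1, 0, 0, 0.001, 0, 0, 0]
    - [1, 0, 0, 0.001, 0, 0, 0]
    - [1, 0, 0, 0, 0, 0, 0]

```text
time_s: 12.48
eef_pos: [0.5682, -0.2672, 0.0316]
tool_rot: [-0.0, 0.575, 0.818, -0.0]
ft_force: [0.3, -0.0, -0.3]
finger_gap: 0.002
grasp_force: 0.0
```

```bash
python3 - <<'E'
from h import *
togo([-.1,-.001,.03],0.065+np.pi/2); wr()
E
```

```text
shift mm [24.2  2.8  1.6] turn deg [-0.01 -0.01 -0.33] plate now [-0.1243  0.0004  0.0316] F plate [-0.12 -0.25 -0.27] M [-0.005  0.007  0.019]
0.84 [318. 149.] [101. 389.] 89.7 centre [-0.0723  0.0035]
0.71 [ 23. 370.] [46. 58.] 0.0 centre [-0.2088  0.1662]
```

There is no contact at TCP 0.0316, so the tips end only about 5 mm ahead of the TCP. I'll lower 4 mm more and push at axis height.

play_rows:
  commands:
    - [1, 0, -0.001, 0.002, 0, 0, 0]
    - [1, 0, -0.001, 0.002, 0, 0, 0]
    - [1, 0.005, 0, 0, 0, 0, 0]
    - [1, 0.005, 0, 0, 0, 0, 0]
    - [1, 0.005, 0, 0, 0, 0, 0]
    - [1, 0.004, 0, 0, 0, 0, 0]
    - [1, 0.003, 0, 0, 0, 0, 0]
    - [1, 0.003, 0, 0, 0, 0, 0]
    - [1, 0.003, 0, 0, 0, 0, 0]
    - [1, 0.003, 0, 0, 0, 0, 0]

```text
time_s: 13.82
eef_pos: [0.5558, -0.2386, 0.0277]
tool_rot: [0.0, 0.575, 0.818, -0.0]
ft_force: [-0.4, 0.2, -0.0]
finger_gap: 0.001
grasp_force: 0.1
```

```bash
python3 - <<'E'
from h import *
togo([-.1,-.001,.028],0.065+np.pi/2); wr()
E
```

```text
shift mm [-6.9  4.8 -0.3] turn deg [-0.    0.   -0.33] plate now [-0.0934  0.0042  0.0277] F plate [ 0.33  0.31 -0.03] M [-0.01   0.063  0.011]
0.57 [323. 194.] [ 97. 383.] 89.5 centre [-0.0617  0.0038]
```

Now it rolls freely. I'll continue.

play_rows:
  commands:
    - [1, 0.004, 0, 0, 0, 0, 0]
    - [1, 0.005, 0, 0, 0, 0, 0]
    - [1, 0.005, 0, 0, 0, 0, 0]
    - [1, 0.005, 0, 0, 0, 0, 0]
    - [1, 0.005, 0, 0, 0, 0, 0]
    - [1, 0.005, 0, 0, 0, 0, 0]
    - [1, 0.005, 0, 0, 0, 0, 0]
    - [1, 0.005, 0, 0, 0, 0, 0]
    - [1, 0.005, 0, 0, 0, 0, 0]
    - [1, 0.004, 0, 0, 0, 0, 0]

```text
time_s: 15.18
eef_pos: [0.5395, -0.1933, 0.0277]
tool_rot: [-0.0, 0.575, 0.818, -0.0]
ft_force: [-0.1, -0.1, -0.5]
finger_gap: -0.001
grasp_force: 0.0
```

```bash
python3 - <<'E'
from h import *
togo([-.1,-.001,.028],0.065+np.pi/2); wr()
E
```

```text
shift mm [-55.1   4.8  -0.3] turn deg [-0.   -0.   -0.32] plate now [-0.0453  0.007   0.0277] F plate [-0.03  0.09 -0.47] M [-0.009 -0.017 -0.011]
0.63 [322. 194.] [ 97. 383.] 89.5 centre [-0.0137  0.0071]
```

play_rows:
  commands:
    - [1, 0.004, 0, 0, 0, 0, 0]
    - [1, 0.004, 0, 0, 0, 0, 0]
    - [1, 0.004, 0, 0, 0, 0, 0]
    - [1, 0.004, 0, 0, 0, 0, 0]
    - [1, 0.004, 0, 0, 0, 0, 0]
    - [1, 0.004, 0, 0, 0, 0, 0]
    - [1, 0.004, 0, 0, 0, 0, 0]
    - [1, 0.004, 0, 0, 0, 0, 0]
    - [1, 0.004, 0, 0, 0, 0, 0]
    - [1, 0.003, 0, 0, 0, 0, 0]

```text
time_s: 16.52
eef_pos: [0.5264, -0.1568, 0.0278]
tool_rot: [0.0, 0.575, 0.818, -0.0]
ft_force: [0.8, -0.2, 1.2]
finger_gap: -0.004
grasp_force: 0.6
```

play_rows:
  commands:
    - [1, 0.003, 0, 0, 0, 0, 0]
    - [1, 0.003, 0, 0, 0, 0, 0]
    - [1, 0.003, 0, 0, 0, 0, 0]
    - [1, 0.002, 0, 0, 0, 0, 0]
    - [1, 0.002, 0, 0, 0, 0, 0]

```text
time_s: 17.15
eef_pos: [0.5219, -0.1446, 0.0277]
tool_rot: [0.0, 0.575, 0.818, -0.0]
ft_force: [0.3, -1.5, 0.5]
finger_gap: 0.002
grasp_force: 0.6
```

```bash
python3 - <<'E'
from h import *
togo([-.1,-.001,.028],0.065+np.pi/2); wr()
E
```

```text
shift mm [-106.8    4.8   -0.3] turn deg [-0.    0.01 -0.33] plate now [0.0063 0.0101 0.0277] F plate [-1.52  0.12  0.47] M [0.045 0.191 0.02 ]
0.73 [321. 195.] [ 97. 389.] 89.4 centre [0.0376 0.0107]
```

play_rows:
  commands:
    - [1, 0.002, 0, 0, 0, 0, 0]
    - [1, 0.002, 0, 0, 0, 0, 0]
    - [1, 0.002, 0, 0, 0, 0, 0]
    - [1, 0.002, 0, 0, 0, 0, 0]
    - [1, 0.002, 0, 0, 0, 0, 0]
    - [1, 0.002, 0, 0, 0, 0, 0]
    - [1, 0.001, 0, 0, 0, 0, 0]
    - [1, 0, 0, 0, 0, 0, 0]
    - [1, 0, 0, 0, 0, 0, 0]
    - [1, 0, 0, 0, 0, 0, 0]

```text
time_s: 18.5
eef_pos: [0.5176, -0.1325, 0.0277]
tool_rot: [0.0, 0.575, 0.818, -0.0]
ft_force: [0.2, 0.3, -0.1]
finger_gap: -0.006
grasp_force: 0.0
```

```bash
python3 - <<'E'
from h import *
togo([.038,.05,.028],0.065+np.pi/2); wr()
E
```

```text
shift mm [ 21.1 -38.   -0.3] turn deg [-0.    0.01 -0.33] plate now [0.0192 0.0108 0.0277] F plate [ 0.25 -0.29 -0.09] M [-0.01  -0.004  0.003]
```

play_rows:
  commands:
    - [1, -0.006, 0, 0, 0, 0, 0]
    - [1, 0, -0.013, 0, 0, 0, 0]
    - [1, 0, -0.013, 0, 0, 0, 0]
    - [1, 0, -0.013, 0, 0, 0, 0]
    - [1, 0.006, 0, 0, 0, 0, 0]
    - [1, 0.006, 0, 0, 0, 0, 0]
    - [1, 0.005, 0, 0, 0, 0, 0]
    - [1, 0.003, 0, 0, 0, 0, 0]

```text
time_s: 19.6
eef_pos: [0.4762, -0.132, 0.0277]
tool_rot: [0.0, 0.575, 0.818, -0.0]
ft_force: [-0.6, -0.1, -0.6]
finger_gap: 0.003
grasp_force: 0.0
```

play_rows:
  commands:
    - [1, 0.001, 0, 0, 0, 0, 0]
    - [1, 0.001, 0, 0, 0, 0, 0]
    - [1, 0.001, 0, 0, 0, 0, 0]
    - [1, 0, 0, 0, 0, 0, 0]

```text
time_s: 20.1
eef_pos: [0.4751, -0.1297, 0.0277]
tool_rot: [0.0, 0.575, 0.818, -0.0]
ft_force: [0.1, 0.0, -0.3]
finger_gap: 0.001
grasp_force: 0.0
```

```bash
python3 - <<'E'
from h import *
togo([.039,.05,.028],0.065+np.pi/2); wr()
E
```

```text
shift mm [ 5.1  1.1 -0.3] turn deg [-0.    0.01 -0.33] plate now [0.0339 0.0508 0.0277] F plate [-0.02 -0.09 -0.25] M [-0.003  0.018  0.053]
0.66 [415. 183.] [ 98. 399.] 89.3 centre [0.073 0.008]
```

play_rows:
  commands:
    - [1, 0.001, 0, 0, 0, 0, 0]
    - [1, 0.001, 0, 0, 0, 0, 0]
    - [1, 0.001, 0, 0, 0, 0, 0]
    - [1, 0, 0, 0, 0, 0, 0]

```text
time_s: 20.7
eef_pos: [0.4741, -0.1268, 0.0277]
tool_rot: [0.0, 0.575, 0.818, -0.0]
ft_force: [0.7, -1.0, -0.6]
finger_gap: -0.001
grasp_force: 0.0
```

play_rows:
  commands:
    - [1, 0.0005, 0, 0, 0, 0, 0]
    - [1, 0.0005, 0, 0, 0, 0, 0]
    - [1, 0, 0, 0, 0, 0, 0]

```text
time_s: 21.08
eef_pos: [0.4737, -0.1259, 0.0277]
tool_rot: [0.0, 0.575, 0.818, -0.0]
ft_force: [-0.6, 0.2, 0.7]
finger_gap: 0.001
grasp_force: 0.0
```

play_rows:
  commands:
    - [1, 0.0005, 0, 0, 0, 0, 0]
    - [1, 0.0005, 0, 0, 0, 0, 0]
    - [1, 0, 0, 0, 0, 0, 0]

```text
time_s: 21.45
eef_pos: [0.4735, -0.1253, 0.0279]
tool_rot: [0.0, 0.575, 0.818, -0.0]
ft_force: [0.6, -1.7, 0.6]
finger_gap: 0.001
grasp_force: 1.1
```

play_rows:
  commands:
    - [1, 0.0005, 0, 0, 0, 0, 0]
    - [1, 0.0005, 0, 0, 0, 0, 0]
    - [1, 0, 0, 0, 0, 0, 0]

```text
time_s: 21.82
eef_pos: [0.4733, -0.1248, 0.0279]
tool_rot: [0.001, 0.575, 0.818, -0.0]
ft_force: [0.6, -5.6, 0.2]
finger_gap: 0.002
grasp_force: 2.9
```

```bash
python3 - <<'E'
from h import *
togo([.039,.05,.028],0.065+np.pi/2); wr()
E
```

```text
shift mm [-0.1  1.1 -0.1] turn deg [ 0.01  0.11 -0.34] plate now [0.0391 0.0511 0.0279] F plate [-5.54  1.    0.25] M [0.078 0.982 0.004]
0.76 [412. 194.] [ 96. 394.] 89.1 centre [0.0731 0.0087]
```

play_rows:
  commands:
    - [1, 0.0003, 0, 0, 0, 0, 0]
    - [1, 0, 0, 0, 0, 0, 0]
    - [1, 0, 0, 0, 0, 0, 0]

```text
time_s: 22.3
eef_pos: [0.4733, -0.1247, 0.028]
tool_rot: [0.001, 0.575, 0.818, -0.001]
ft_force: [1.4, -6.7, -0.1]
finger_gap: -0.001
grasp_force: 3.3
```

play_rows:
  commands:
    - [1, -0.001, 0, 0, 0, 0, 0]
    - [1, -0.002, 0, 0, 0, 0, 0]
    - [1, -0.005, 0, 0, 0, 0, 0]
    - [1, 0, 0.02, 0, 0, 0, 0]
    - [1, 0, 0.03, 0, 0, 0, 0]
    - [1, 0, 0.03, 0, 0, 0, 0]
    - [1, 0, 0.026, 0, 0, 0, 0]
    - [1, 0.005, 0, 0, 0, 0, 0]
    - [1, 0, 0, 0, 0, 0, 0]

```text
time_s: 23.42
eef_pos: [0.5729, -0.0904, 0.0272]
tool_rot: [-0.001, 0.575, 0.818, -0.0]
ft_force: [0.9, 0.6, -0.3]
finger_gap: -0.005
grasp_force: 0.0
```

```bash
python3 - <<'E'
from h import *
togo([.0525,-.055,.028],0.065+np.pi/2); wr()
E
```

```text
shift mm [ 8.5  1.4 -0.8] turn deg [-0.07 -0.04 -0.3 ] plate now [ 0.0439 -0.0541  0.0272] F plate [ 0.27 -1.07 -0.32] M [ 0.007 -0.026  0.029]
0.96 [182. 192.] [ 97. 365.] 89.3 centre [0.0719 0.0117]
```

play_rows:
  commands:
    - [1, 0.001, 0, 0, 0, 0, 0]
    - [1, 0.001, 0, 0, 0, 0, 0]
    - [1, 0.001, 0, 0, 0, 0, 0]
    - [1, 0.0005, 0, 0, 0, 0, 0]
    - [1, 0.0005, 0, 0, 0, 0, 0]

```text
time_s: 24.15
eef_pos: [0.5725, -0.087, 0.0279]
tool_rot: [0.0, 0.575, 0.818, 0.0]
ft_force: [-0.6, -1.1, 0.7]
finger_gap: 0.003
grasp_force: 0.7
```

play_rows:
  commands:
    - [1, 0.0005, 0, 0, 0, 0, 0]
    - [1, 0.0005, 0, 0, 0, 0, 0]
    - [1, 0.0005, 0, 0, 0, 0, 0]

```text
time_s: 24.52
eef_pos: [0.5719, -0.0855, 0.0278]
tool_rot: [0.0, 0.575, 0.818, 0.0]
ft_force: [1.0, -0.8, 0.8]
finger_gap: -0.001
grasp_force: 0.7
```

```bash
python3 - <<'E'
from h import *
togo([.0525,-.055,.028],0.065+np.pi/2); wr()
E
```

```text
shift mm [ 3.5  0.6 -0.2] turn deg [ 0.02  0.01 -0.33] plate now [ 0.0489 -0.0546  0.0278] F plate [-1.07 -0.72  0.77] M [-0.174  0.241 -0.028]
0.66 [180. 200.] [ 97. 364.] 87.6 centre [0.0735 0.0126]
```

play_rows:
  commands:
    - [1, 0.0005, 0, 0, 0, 0, 0]
    - [1, 0.0005, 0, 0, 0, 0, 0]
    - [1, 0.0005, 0, 0, 0, 0, 0]
    - [1, 0.0005, 0, 0, 0, 0, 0]

```text
time_s: 25.12
eef_pos: [0.5712, -0.0836, 0.0277]
tool_rot: [0.0, 0.575, 0.818, -0.0]
ft_force: [1.3, -1.3, 1.9]
finger_gap: -0.0
grasp_force: 0.7
```

play_rows:
  commands:
    - [1, 0.0005, 0, 0, 0, 0, 0]
    - [1, 0.0005, 0, 0, 0, 0, 0]
    - [1, 0, 0, 0, 0, 0, 0]

```text
time_s: 25.5
eef_pos: [0.5709, -0.0828, 0.0278]
tool_rot: [0.0, 0.575, 0.818, -0.0]
ft_force: [1.4, -1.8, 0.6]
finger_gap: 0.001
grasp_force: 1.3
```

play_rows:
  commands:
    - [1, 0.0005, 0, 0, 0, 0, 0]
    - [1, 0.0005, 0, 0, 0, 0, 0]
    - [1, 0, 0, 0, 0, 0, 0]

```text
time_s: 25.88
eef_pos: [0.5709, -0.0823, 0.0279]
tool_rot: [0.001, 0.575, 0.818, -0.0]
ft_force: [3.5, -5.3, -0.5]
finger_gap: -0.003
grasp_force: 2.9
```

```bash
python3 - <<'E'
from h import *
togo([.0525,-.055,.028],0.065+np.pi/2); wr()
E
```

```text
shift mm [ 0.2  0.6 -0.1] turn deg [ 0.04  0.09 -0.34] plate now [ 0.0522 -0.0544  0.0279] F plate [-6.07 -1.85 -0.49] M [-0.366  0.938  0.023]
0.57 [178. 204.] [ 95. 364.] 85.8 centre [0.0746 0.0142]
```

play_rows:
  commands:
    - [1, 0.0003, 0, 0, 0, 0, 0]
    - [1, 0, 0, 0, 0, 0, 0]
    - [1, 0, 0, 0, 0, 0, 0]

```text
time_s: 26.35
eef_pos: [0.5708, -0.0822, 0.0279]
tool_rot: [0.001, 0.575, 0.818, -0.0]
ft_force: [3.4, -5.1, 0.3]
finger_gap: -0.001
grasp_force: 3.3
```

play_rows:
  commands:
    - [1, -0.001, 0, 0, 0, 0, 0]
    - [1, -0.002, 0, 0, 0, 0, 0]
    - [1, -0.005, 0, 0, 0, 0, -3.7]
    - [1, 0, -0.02, 0, 0, 0, 0]
    - [1, 0, -0.03, 0, 0, 0, 0]
    - [1, 0, -0.03, 0, 0, 0, 0]
    - [1, 0, -0.024, 0, 0, 0, 0]
    - [1, 0, 0, 0, 0, 0, 0]

```text
time_s: 27.35
eef_pos: [0.4765, -0.1303, 0.0273]
tool_rot: [-0.001, 0.549, 0.836, -0.0]
ft_force: [0.7, 0.1, -0.6]
finger_gap: -0.002
grasp_force: 0.0
```

```bash
python3 - <<'E'
from h import *
togo([.0385,.05,.028],0.128+np.pi/2); wr()
E
```

```text
shift mm [ 5.6  0.3 -0.7] turn deg [-0.06 -0.09 -0.3 ] plate now [0.0329 0.0497 0.0273] F plate [-0.06 -0.67 -0.6 ] M [-0.005 -0.006 -0.002]
0.71 [418. 184.] [ 98. 400.] 89.5 centre [0.0745 0.0061]
```

play_rows:
  commands:
    - [1, 0.002, 0, 0, 0, 0, 0]
    - [1, 0.001, 0, 0, 0, 0, 0]
    - [1, 0.001, 0, 0, 0, 0, 0]
    - [1, 0.0005, 0, 0, 0, 0, 0]
    - [1, 0.0005, 0, 0, 0, 0, 0]
    - [1, 0, 0, 0, 0, 0, 0]

```text
time_s: 28.2
eef_pos: [0.4757, -0.1259, 0.0277]
tool_rot: [0.0, 0.548, 0.836, -0.0]
ft_force: [0.0, -0.2, 0.6]
finger_gap: -0.003
grasp_force: 0.0
```

play_rows:
  commands:
    - [1, 0.0005, 0, 0, 0, 0, 0]
    - [1, 0.0005, 0, 0, 0, 0, 0]
    - [1, 0, 0, 0, 0, 0, 0]

```text
time_s: 28.58
eef_pos: [0.4754, -0.1252, 0.0278]
tool_rot: [0.0, 0.548, 0.836, -0.0]
ft_force: [0.1, -1.1, 0.9]
finger_gap: -0.007
grasp_force: 0.7
```

```bash
python3 - <<'E'
from h import *
togo([.0385,.05,.028],0.128+np.pi/2)
E
```

```text
shift mm [ 0.5 -0.7 -0.2] turn deg [ 0.    0.04 -0.24] plate now [0.0381 0.0492 0.0278] F plate [-1.11  0.27  0.87] M [0.067 0.206 0.044]
```

play_rows:
  commands:
    - [1, 0.0005, 0, 0, 0, 0, 0]
    - [1, 0.0003, 0, 0, 0, 0, 0]
    - [1, 0, 0, 0, 0, 0, 0]

```text
time_s: 28.95
eef_pos: [0.4752, -0.1247, 0.0279]
tool_rot: [0.0, 0.548, 0.836, -0.0]
ft_force: [0.1, -4.9, 0.7]
finger_gap: 0.002
grasp_force: 2.4
```

play_rows:
  commands:
    - [1, 0.0004, 0, 0, 0, 0, 0]
    - [1, 0, 0, 0, 0, 0, 0]

```text
time_s: 29.2
eef_pos: [0.4751, -0.1245, 0.0279]
tool_rot: [0.001, 0.548, 0.836, -0.0]
ft_force: [1.7, -5.9, 0.0]
finger_gap: -0.001
grasp_force: 3.0
```

```bash
python3 - <<'E'
from h import *
togo([.0385,.05,.028],0.128+np.pi/2); wr()
E
```

```text
shift mm [-0.3 -0.7 -0.1] turn deg [ 0.    0.09 -0.25] plate now [0.0389 0.0494 0.0279] F plate [-6.12  0.07  0.01] M [ 0.161  1.005 -0.011]
0.58 [413. 195.] [ 96. 394.] 89.7 centre [0.0753 0.0086]
```

play_rows:
  commands:
    - [1, -0.001, 0, 0, 0, 0, 0]
    - [1, -0.002, 0, 0, 0, 0, 0]
    - [1, -0.003, 0, 0, 0, 0, 0]
    - [1, 0, 0.02, 0, 0, 0, 0]
    - [1, 0, 0.02, 0, 0, 0, 0]
    - [1, 0, 0.01, 0, 0, 0, 0]
    - [1, 0.002, 0, 0, 0, 0, 0]
    - [1, 0.001, 0, 0, 0, 0, 0]
    - [1, 0.001, 0, 0, 0, 0, 0]
    - [1, 0, 0, 0, 0, 0, 0]

```text
time_s: 30.55
eef_pos: [0.5212, -0.1058, 0.0278]
tool_rot: [0.0, 0.548, 0.836, -0.0]
ft_force: [0.3, 0.4, 0.6]
finger_gap: -0.003
grasp_force: 0.0
```

```bash
python3 - <<'E'
from h import *
togo([.0452,.0,.028],0.128+np.pi/2); wr()
E
```

```text
shift mm [ 1.5 -0.  -0.2] turn deg [-0.    0.01 -0.25] plate now [ 0.0437 -0.0002  0.0278] F plate [ 0.25 -0.43  0.61] M [ 0.009 -0.006 -0.015]
```

play_rows:
  commands:
    - [1, 0.0005, 0, 0, 0, 0, 0]
    - [1, 0.0005, 0, 0, 0, 0, 0]
    - [1, 0.0005, 0, 0, 0, 0, 0]
    - [1, 0.0005, 0, 0, 0, 0, 0]
    - [1, 0, 0, 0, 0, 0, 0]

```text
time_s: 31.28
eef_pos: [0.5211, -0.1044, 0.028]
tool_rot: [0.001, 0.548, 0.836, -0.0]
ft_force: [2.5, -5.0, 0.0]
finger_gap: -0.003
grasp_force: 2.6
```

play_rows:
  commands:
    - [1, 0.0005, 0, 0, 0, 0, 0]
    - [1, 0.0003, 0, 0, 0, 0, 0]
    - [1, 0, 0, 0, 0, 0, 0]

```text
time_s: 31.65
eef_pos: [0.521, -0.1042, 0.0281]
tool_rot: [0.001, 0.548, 0.836, -0.0]
ft_force: [2.9, -7.6, -0.3]
finger_gap: 0.001
grasp_force: 3.9
```

8.1 N. I'll hold it.

play_rows:
  commands:
    - [1, 0, 0, 0, 0, 0, 0]
    - [1, 0, 0, 0, 0, 0, 0]
    - [1, 0, 0, 0, 0, 0, 0]
    - [1, 0, 0, 0, 0, 0, 0]

```text
time_s: 32.15
eef_pos: [0.521, -0.1042, 0.028]
tool_rot: [0.001, 0.548, 0.836, -0.0]
ft_force: [3.0, -7.5, -0.8]
finger_gap: 0.002
grasp_force: 3.9
```

```bash
python3 - <<'E'
from h import *
togo([.0452,.0,.028],0.128+np.pi/2); wr()
E
```

```text
shift mm [-0.1 -0.4  0. ] turn deg [ 0.05  0.15 -0.26] plate now [ 0.0453 -0.0004  0.028 ] F plate [-8.07 -0.78 -0.77] M [-0.141  1.233 -0.034]
0.83 [294. 195.] [ 95. 385.] 89.6 centre [0.0746 0.0142]
```

play_rows:
  commands:
    - [1, 0, 0, 0, 0, 0, 0]
    - [1, 0, 0, 0, 0, 0, 0]
    - [1, 0, 0, 0, 0, 0, 0]
    - [1, 0, 0, 0, 0, 0, 0]
    - [1, 0, 0, 0, 0, 0, 0]
    - [1, 0, 0, 0, 0, 0, 0]

```text
time_s: 33.0
eef_pos: [0.521, -0.1042, 0.0281]
tool_rot: [0.001, 0.548, 0.836, -0.0]
ft_force: [3.3, -6.9, -1.2]
finger_gap: -0.004
grasp_force: 3.9
```

The force stayed steady near 8 N, at the x position predicted when both pins touch. I'll back away gently.

play_rows:
  commands:
    - [1, -0.0004, 0, 0, 0, 0, 0]
    - [1, -0.0004, 0, 0, 0, 0, 0]
    - [1, -0.0004, 0, 0, 0, 0, 0]
    - [1, -0.0004, 0, 0, 0, 0, 0]
    - [1, -0.0005, 0, 0, 0, 0, 0]
    - [1, -0.0005, 0, 0, 0, 0, 0]
    - [1, -0.001, 0, 0, 0, 0, 0]
    - [1, -0.002, 0, 0, 0, 0, 0]
    - [1, -0.005, 0, 0, 0, 0, 0]
    - [1, -0.008, 0, 0, 0, 0, 0]

```text
time_s: 34.25
eef_pos: [0.528, -0.1206, 0.0277]
tool_rot: [0.0, 0.548, 0.836, -0.0]
ft_force: [-0.2, -1.3, -0.0]
finger_gap: 0.0
grasp_force: 0.0
```

play_rows:
  commands:
    - [1, -0.015, 0, 0, 0, 0, 0]
    - [1, -0.02, 0, 0, 0, 0, 0]
    - [1, -0.01, 0, -0.02, 0, 0, 0]
    - [1, 0, 0, -0.04, 0, 0, 0]
    - [1, 0, 0, -0.04, 0, 0, 0]
    - [1, 0, 0, 0, 0, 0, 0]

```text
time_s: 35.0
eef_pos: [0.5478, -0.1631, 0.1319]
tool_rot: [0.004, 0.548, 0.836, 0.001]
ft_force: [0.6, -0.8, -0.3]
finger_gap: 0.003
grasp_force: 0.0
```

```bash
python3 - <<'E'
from h import *
togo([.0452,.0,.028],0.128+np.pi/2); wr()
save('wrist','w5.png')
E
```

```text
shift mm [ 65.2  -2.2 103.5] turn deg [ 0.31  0.31 -0.27] plate now [-0.0187 -0.0095  0.1319] F plate [-0.96 -0.36 -0.25] M [-0.042 -0.025  0.013]
0.76 [301.  73.] [237.  65.] 0.0 centre [0.0777 0.0162]
```

View pics/w5.png

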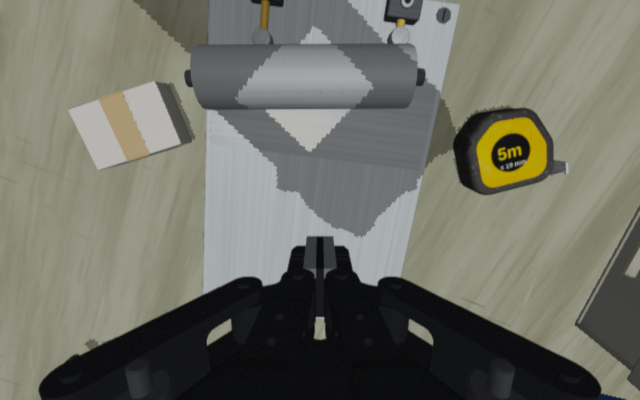

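The roller rests against both pins, at (262,38) and (400,36). The carton and tape measure are undisturbed and the arm is clear.

```bash
python3 -c "
from cell import env
print(env.close_job())"
```

```text
the job is handed in; nothing more can be done
None
```

I handed in the job with the roller resting against both stop pins: each end was pushed home, then the middle pressed at about 8 N for over a second. Before that, on two early tries, the fingertips rode up on the roller and pressed down on it with up to about 19 N (about 21 N in total on the tool, just over the 20 N limit), before I lowered the tool and rolled it cleanly.

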